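# Trip-test the earth-leakage breaker of the bench power box

### The arm

A 6-joint arm with a two-finger parallel gripper is mounted at the origin on a cart in front of the work surface, level with it; the furniture and walls round the work are solid. World frame = base frame: x ahead of the robot, y to its left, z up, the work surface at z = 0. Lengths are in mm, angles in rad, forces in N, time in s.
With the tool pointing down it reaches from about 300 to 750 mm from the base axis. Payload 8.5 kg.
Tool frame: the origin (TCP) lies midway between the tips of the shut fingers; the grasp point (between the pads) lies 19 mm behind it (env.grip_depth is the distance from the TCP to the grasp point, in mm); z points along the fingers, y is the line along which they close (so a half turn about z gives the same grasp; the last joint's range is limited). The gripper opens to 88 mm and grips with 3 to 60 N. Pads are 18 mm wide; open, the fingers measure 123 mm over their backs; the gripper's body (75 mm by 187 mm) begins 45 mm behind the grasp point.
Start: joints at [-1.507, 0.381, 1.297, -0, 1.464, -0.215], TCP at [151.356, -528.746, 238.748] pointing down, gripper open.
Joint ranges: [-3.11, 3.11], [-0.89, 2.33], [0.22, 2.48], [-1.42, 4.56], [0.17, 2.85], [-2.88, 2.88]. Speed limits (rad/s): [2.39, 2.39, 3.14, 3.14, 3.14, 3.14].

### API

Orientations are given as a rotation vector (axis times angle).
In Python, from cell import env gives the robot as it stands.
- The arm moves only by the shell command python3 -m inch 'ROWS' [OPENING] [FORCE]. ROWS is JSON, a list of rows, each a list of 2 entries, a list of its own where there are three numbers: the shift along the world's x, y, z in cm, then the turn, a rotation vector about the world's x, y, z in degrees. A call has exactly 8 rows; each row is the pose to reach, as a shift and turn from the pose commanded when the call began; what a row does not reach only later rows make up. A row lasts 1/8 s, in which the tool goes at most 62.5 mm and 10.7 degrees, less where a joint would pass 70% of its speed; a pose out of reach is approached as far as the arm can. A call with a gripper value outside its range is refused whole. OPENING is the finger opening in cm, from 0 to 8.81, set as the call begins (- or left out, the last holds). The fingers move at their own pace and stop on an object; FORCE is the grip in N (left out, the last holds). Time passes only in rows, so rows that repeat a pose let the fingers close, or fill a call up. It gives the time, the measured TCP pose, the force, the opening and the grip force at its end, in the units of the state.
- env.observe(): the state, without advancing time (a new reading comes with each control period).
- env.snapshot(name): name is "scene" or "top"; returns a dict with "image" (480x640x3 uint8, red, green, blue), "camera_matrix" (3x3 intrinsics, pixels), "k1" (the pictures are not rectified: a ray, as slopes to the right and down, at radius r is drawn at 1 + k1 r^2 times it, then the intrinsics apply), "xyz" and "attitude" of the camera in the world. Camera axes: x right, y up, looking along -z (the intrinsics and any distortion apply to the point x, -y, -z); pixel columns grow to the right and rows downward; lengths in mm; the calibration is good to about 2 mm. A picture is of the moment at which its call begins. There is no depth.
- env.finish_job(): hands the job in; it is judged then, once.
The state is a dict: "t": time; "q": joint angles; "qvel": joint speeds; "tau": joint torques, N m; "eef_pos": TCP position; "eef_rot": TCP orientation; "force": force on the tool from outside, world axes, zero at the start; "ft_torque": the same for the moment, N m; "opening": finger opening in mm; "grip_force": force on a finger pad.
Only numpy, scipy, OpenCV 4.12 (cv2) and the standard library are available. Lean on these libraries where they do the work, as an engineer would, in place of code of your own. Each camera call takes 0.05 s, during which the arm holds its last target. There are 200 camera calls.

### The job

Do the routine trip test on the bench's power box, by pressing and pushing alone (closed fingers will do): switch the socket off by pressing in the lower half of its rocker, press the breaker's round test button so that its lever drops by itself, push the lever back up the slope until it snaps on and stays, and only then switch the socket on again by pressing in the upper half of the rocker. The socket must not be on while the breaker is tripped, so that nothing plugged in restarts on its own. Grip nothing, and do not shift the collet, the bottle, the lathe tool or the pliers around the box.

Things in the scene. Friction and masses are not known exactly. Their poses are not given: they have to be found in the camera images.
- power_box: pale green steel desk enclosure bolted to the bench, 132 mm deep (x), 284 mm wide (y), 45 mm high in front, 83 mm at the back. Origin: centre of its underside; x to the back, y left, z up. Its panel, 130 mm long, rises to the back at 0.30 rad and carries breaker and outlet side by side, in either order, 67 mm left and right of its middle. Conduit at its back.
- breaker: grey earth-leakage breaker on the panel, 122 mm (up the slope) x 96 mm wide; its deck is 28 mm above the panel. Origin: on the panel under its middle. Its frame is level: x to the back, y left, z up, turned with the box; up the slope is (0.955, 0, 0.296), out of the panel (-0.296, 0, 0.955). On the deck, left: black lever; right, 44 mm from it and 24 mm farther down the slope: round test button.
- lever_tip (a point): middle of the top edge of the breaker's black lever, 20 mm wide, 9 mm thick (head 10.5 mm), standing about 28 mm out of the deck; moves with it. The pivot, 16 mm under the deck, lies 46 mm below this point along the lever. With the lever on, the point's x points up the slope and z out of the panel; both turn with the lever.
- breaker_lever (a joint): the lever's angle, rad: 0 = on, leaning up the slope (to the back) 0.36 from square; 0.72 = off or tripped, leaning 0.36 down the slope (to the robot). Over-centre: above 0.12 it snaps to off, below to on. Pushing it from off to on takes 0.24 N m at first (8 N at 30 mm from the pivot), then ever less.
- test_top (a point): centre of the top of the breaker's round test button, 18 mm in diameter, 10 mm proud of the deck; moves with the button. The point's z points out of the panel, x up the slope.
- test_button (a joint): travel of the test button into the panel, m: 0 = out, 0.006 = fully in. It springs back (1 N at first, 2.5 N at the end). At about 0.0035 in, and about 3 N, a linkage inside trips the breaker if its lever is on, and the lever drops to off.
- outlet: switched socket outlet on the panel: off-white plate 96 mm (up the slope) x 136 mm wide, 10 mm thick. Left, its centre 40 mm left of the plate's middle, the black rocker; right, the round socket under its shut flap, 64 mm across and 25 mm above the panel. Origin and axes as for the breaker: on the panel under the plate's middle.
- rocker_lower (a point): point on the face of the lower (nearer the robot) half of the black rocker, 20 mm from its pivot line. The rocker is 54 mm long up the slope and 34 mm wide, its two faces forming a shallow V; moves with the rocker. At the start this half stands out.
- rocker_upper (a point): the same point on the upper (farther) half, 20 mm on the other side of the pivot line. At the start this half is in.
- socket_rocker (a joint): the rocker's angle, rad: 0 = on, upper half in; 0.32 = off, lower half in. It snaps over at 0.16; that takes 5 to 7 N where rocker_lower and rocker_upper lie, pressed toward the panel over some 4 mm (7 mm from stop to stop).
- collet: bystander: steel collet, 33 mm in diameter and 31 mm high, standing on the bench left of the box. Origin: centre of its underside.
- bottle: bystander: white squeeze bottle, 45 mm in diameter and 122 mm high, standing on the bench left of the box. Origin: centre of its underside.
- lathe_tool: bystander: lathe tool bit, 120 x 14 x 14 mm, lying on the bench right of the box. Origin: centre of its underside, x along it.
- pliers: bystander: pliers with green handles, 166 x 54 x 13 mm, lying on the bench right of the box. Origin: centre of its underside, x along them toward the jaws.

How it is judged:
By the outcome, as a careful person would: the job done as asked, in the order asked, and still so for the second after the job is handed in, with the robot touching nothing.
It also fails if it takes over 42 s, if anything falls off the work surface, if the arm or the gripper's body presses on something with over 40 N, if the wrist force passes 120 N, or if a joint passes its speed limit or range.

## Working session

There is one attempt and no reset: what is moved stays moved. The work goes in short steps, Python scripts to look and compute and a shell command to move; the robot and the scene stay as the last step left them, time stands still between calls to the robot, and variables do not carry over. Pictures are saved under pics/ and viewed, at most 10 in all, crops included, and the job is handed in when it is done.

```bash
ls; mkdir -p pics; python3 - <<'E'
from cell import env
import cv2
for n in("scene","top"):
    s=env.snapshot(n); cv2.imwrite(f"pics/{n}0.png",s["image"][:,:,::-1])
    print(n,s["camera_matrix"],s["k1"],s["xyz"],s["attitude"])
print(env.observe())
E
```

```text
pics
scene [[618.32329516   0.         313.20222009]
 [  0.         618.32329516 234.5104441 ]
 [  0.           0.           1.        ]] -0.04403870003941203 [-458.18569555  415.23240789 1025.84135966] [ 0.48852039 -0.91963408 -1.96327948]
top [[614.56715285   0.         323.86206773]
 [  0.         614.56715285 242.54881526]
 [  0.           0.           1.        ]] 0.06669834906339257 [ 198.64096027 -163.08072844 1349.06433704] [ 0.16144501 -0.17293185 -1.60270591]
{'t': 0.1, 'q': array([-1.50727467e+00,  3.81140562e-01,  1.29811853e+00,  3.96997711e-06,
        1.46364563e+00, -2.15319919e-01]), 'qvel': array([-0.00050762, -0.00102127, -0.00253472, -0.00088148,  0.00019455,
        0.0023065 ]), 'tau': array([ 4.69232647e-03, -4.38648999e+01, -2.24908984e+01,  7.15279556e-02,
        3.42181837e-02, -7.77226637e-05]), 'eef_pos': array([ 151.35543137, -528.50887406,  238.21552415]), 'eef_rot': array([-3.10981348e+00, -4.36403270e-01, -1.62391934e-04]), 'force': array([-0.4432674 ,  0.09107716, -0.63848225]), 'ft_torque': array([-0.01862068,  0.00453999, -0.0492721 ]), 'grip_force': 0.0, 'opening': 87.87261241729699}
```

View pics/scene0.png

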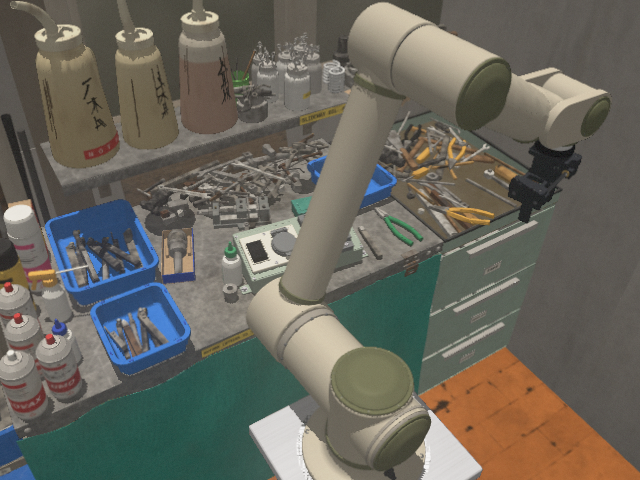

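View pics/top0.png

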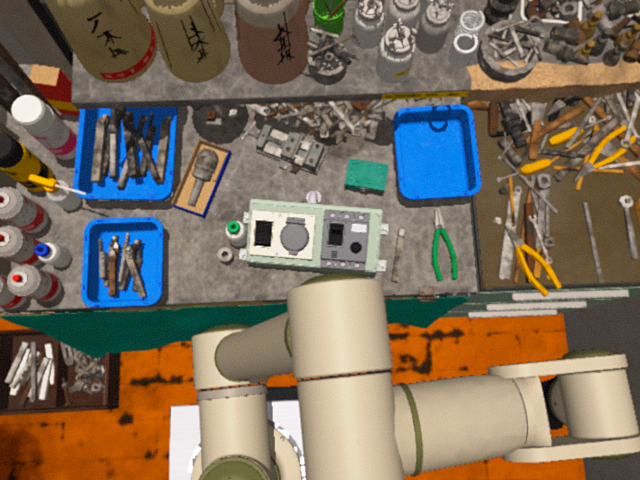

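The box lies at about (245–385, 200–275) in the top view, with the outlet left and the breaker right. I'll enlarge it.

```bash
cat > h.py <<'E'
import numpy as np, cv2
from scipy.spatial.transform import Rotation as R
def ray(s,u,v):
    K=s["camera_matrix"]; d=np.array([(u-K[0,2])/K[0,0],(v-K[1,2])/K[1,1]]); p=d.copy()
    for _ in range(20): p=d/(1+s["k1"]*(p@p))
    return np.array(s["xyz"]),R.from_rotvec(s["attitude"]).apply([p[0],-p[1],-1])
def on_z(s,u,v,z):
    o,d=ray(s,u,v); return o+d*(z-o[2])/d[2]
def proj(s,P):
    K=s["camera_matrix"]; c=R.from_rotvec(s["attitude"]).inv().apply(np.array(P)-s["xyz"])
    p=np.array([c[0],-c[1]])/-c[2]; p=p*(1+s["k1"]*(p@p)); return p[0]*K[0,0]+K[0,2],p[1]*K[1,1]+K[1,2]
E
python3 - <<'E'
from cell import env
import cv2
s=env.snapshot("top")["image"][190:290,215:415,::-1]
cv2.imwrite("pics/c1.png",cv2.resize(s,None,fx=4,fy=4,interpolation=2))
s=env.snapshot("scene")["image"][195:305,215:375,::-1]
cv2.imwrite("pics/c2.png",cv2.resize(s,None,fx=5,fy=5,interpolation=2))
E
```

```text
(no output)
```

View pics/c1.png

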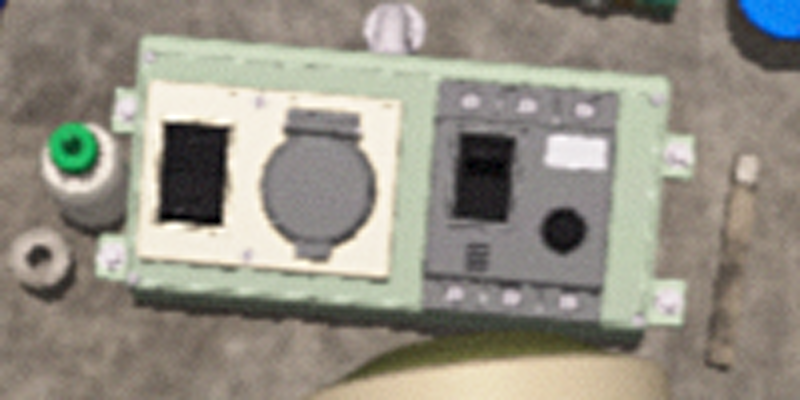

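View pics/c2.png

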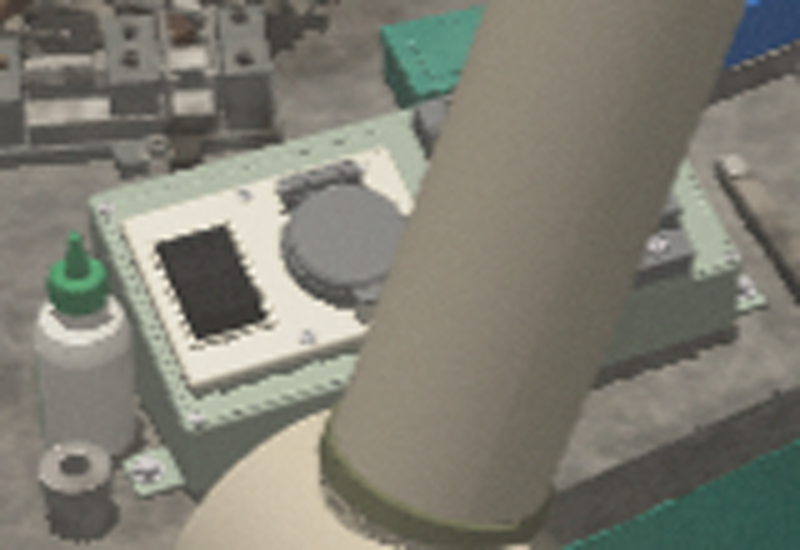

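```bash
python3 - <<'E'
from cell import env
from h import *
s=env.snapshot("top")
P=lambda x,y,z: on_z(s,215+(x-1.5)/4,190+(y-1.5)/4,z).round(1)
bl,br,fl,fr=P(143,38,83),P(667,78,83),P(133,292,45),P(640,325,45)
print(bl,br,fl,fr, np.linalg.norm(bl-br),np.linalg.norm(fl-fr),np.linalg.norm(bl-fl),np.linalg.norm(br-fr))
yaws=[np.arctan2(*(-(a-b)[[0,1]]*[1,-1])) for a,b in((bl,br),(fl,fr))]; print(yaws)
c=(bl+br+fl+fr)/4; print("c",c)
w=np.arctan2(-(bl-br)[0]-(fl-fr)[0],(bl-br)[1]+(fl-fr)[1]); print("yaw",w)
ex=np.array([np.cos(w),np.sin(w),0]);ey=np.array([-np.sin(w),np.cos(w),0])
up=ex*.955+[0,0,.296]; n=-.296*ex+[0,0,.955]
c[2]=64
def show(nm,p):
    u,v=proj(s,p); print(nm,p.round(1),"crop",((u-215)*4+1.5).round(),((v-190)*4+1.5).round())
def pt(y,u,h): return c+ey*y+up*u+n*h
show("rock",pt(107,0,12)); show("rl",pt(107,-20,14)); show("ru",pt(107,20,10));show("sock",pt(37,0,25) )
def inv(x,y,h):
    o,d=ray(s,215+(x-1.5)/4,190+(y-1.5)/4); t=((c+n*h-o)@n)/(d@n); q=o+t*d-c; return (q@ey).round(1),(q@up).round(1)
print("plate corners",[inv(*a,10) for a in((148,82),(402,100),(388,278),(138,258))])
print("brk corners",[inv(*a,20) for a in((440,80),(618,97),(600,322),(424,305))])
print("btn",inv(563,230,38)); print("leverslot",[inv(*a,28) for a in((458,132),(514,136),(508,220),(452,215))])
print("lever top edge",[inv(*a,54) for a in((468,168),(502,170),(468,155),(503,157))])
print("rocker",[inv(*a,12) for a in((162,122),(230,124),(222,225),(157,218))])
E
```

```text
[571.5 -24.5  83. ] [ 538.8 -303.    83. ] [440.9 -13.   45. ] [ 412.5 -284.7   45. ] 280.413159462961 273.1802518484819 136.5013186749491 133.15622403778198
[np.float64(-0.11687957312980475), np.float64(-0.10414884397663413)]
c [ 490.925 -156.3     64.   ]
yaw -0.11059737557561088
rock [499.2 -49.6  75.5] crop 194.0 171.0
rl [479.6 -47.4  71.4] crop 191.0 209.0
ru [518.8 -51.7  79.5] crop 197.0 133.0
sock [ 487.7 -118.7   87.9] crop 324.0 182.0
plate corners [(np.float64(134.4), np.float64(45.4)), (np.float64(-0.7), np.float64(45.4)), (np.float64(0.3), np.float64(-49.8)), (np.float64(134.2), np.float64(-48.6))]
brk corners [(np.float64(-20.2), np.float64(57.8)), (np.float64(-114.1), np.float64(55.4)), (np.float64(-113.6), np.float64(-64.0)), (np.float64(-20.0), np.float64(-61.7))]
btn (np.float64(-89.8), np.float64(-14.9))
leverslot [(np.float64(-31.6), np.float64(31.6)), (np.float64(-61.0), np.float64(31.6)), (np.float64(-61.0), np.float64(-12.7)), (np.float64(-31.5), np.float64(-12.1))]
lever top edge [(np.float64(-38.2), np.float64(15.0)), (np.float64(-55.7), np.float64(15.2)), (np.float64(-37.7), np.float64(21.6)), (np.float64(-55.7), np.float64(21.9))]
rocker [(np.float64(125.5), np.float64(24.9)), (np.float64(89.4), np.float64(26.4)), (np.float64(90.3), np.float64(-27.6)), (np.float64(125.1), np.float64(-26.3))]
```

```bash
cat >> h.py <<'E'
w=-.1106
ex=np.array([np.cos(w),np.sin(w),0]);ey=np.array([-np.sin(w),np.cos(w),0])
up=ex*.955+[0,0,.296]; n=-.296*ex+[0,0,.955]; c=np.array([490.9,-156.3,64])-1.5*up
def pt(y,u,h): return c+ey*y+up*u+n*h
Rt=R.from_matrix(np.c_[-np.cross(ey,n)*-1*-1,-ey,-n]) 
def todo(env,p):
    s=env.observe(); print("t",s["t"],"pos",s["eef_pos"].round(1),"F",s["force"].round(1),"open",s["opening"])
    x=np.cross(-ey,-n); Rt=R.from_matrix(np.c_[x,-ey,-n])
    print("shift cm",((p-s["eef_pos"])/10).round(2),"turn",np.degrees((Rt*R.from_rotvec(s["eef_rot"]).inv()).as_rotvec()).round(1))
E
sed -i '/^Rt=/d' h.py
python3 - <<'E'
from cell import env
from h import *
todo(env,pt(107,-20,60)); print(pt(107,-20,14),up,n)
s=env.snapshot("top")
P=lambda x,y,z: on_z(s,215+(x-1.5)/4,190+(y-1.5)/4,z).round(1)
print("bottle",P(73,148,115),"collet",P(40,258,31))
E
```

```text
t 0.25 pos [ 151.4 -528.6  238.5] F [-0.6  0.3  0.3] open 88.17611528997479
shift cm [ 31.33  48.29 -12.35] turn [  1.4 -17.3 -22.1]
[478.18436018 -47.23010426  71.006     ] [ 0.949165  -0.1054078  0.296    ] [-0.29419146  0.0326709   0.955     ]
bottle [504.5   8.8 115. ] collet [464.3  38.9  31. ]
```

```bash
python3 -m inch '[[[3.5,5,0],[0,0,-4]],[[7,10,0],[0,-2,-8]],[[10.5,15,0],[0,-4,-12]],[[14,20.5,-1],[0,-7,-15]],[[17.5,26,-2],[0,-10,-18]],[[21,31.5,-3],[0,-13,-20]],[[24.5,37,-5],[1,-15,-22]],[[28,42,-7],[1.4,-17.3,-22.1]]]' 0 20; python3 - <<'E'
from cell import env
from h import *
todo(env,pt(107,-20,25))
E
```

```text
t: 1.3
eef_pos: [422.7, -121.1, 174.2]
eef_rot: [3.083, -0.171, 0.472]
force: [1.2, -0.9, -0.7]
opening: 10.1
grip_force: 0.0
t 1.3 pos [ 422.7 -121.1  174.2] F [ 1.2 -0.9 -0.7] open 10.148525327587915
shift cm [ 5.22  7.42 -9.27] turn [0.1 0.2 0. ]
```

```bash
python3 -m inch '[[[2,3,-1.5],[0,0,0]],[[3.5,5.5,-3.5],[0,0,0]],[[4.3,6.2,-5.5],[0,0,0]],[[4.3,6.2,-7.2],[0,0,0]],[[4.3,6.2,-8.2],[0,0,0]],[[4.3,6.2,-8.2],[0,0,0]],[[4.3,6.2,-8.2],[0,0,0]],[[4.3,6.2,-8.2],[0,0,0]]]'; python3 - <<'E'
from cell import env
from h import *
todo(env,pt(107,-20,25))
import cv2
s=env.snapshot("top"); cv2.imwrite("pics/c3.png",cv2.resize(s["image"][180:300,215:415,::-1],None,fx=4,fy=4,interpolation=2))
s=env.snapshot("scene"); cv2.imwrite("pics/c4.png",cv2.resize(s["image"][195:305,215:375,::-1],None,fx=5,fy=5,interpolation=2))
E
```

```text
t: 2.3
eef_pos: [465.0, -60.8, 92.7]
eef_rot: [3.083, -0.17, 0.469]
force: [0.1, 0.2, 0.2]
opening: 0.5
grip_force: 0.0
t 2.3 pos [465.  -60.8  92.7] F [0.1 0.2 0.2] open 0.4926279191080529
shift cm [ 0.99  1.4  -1.12] turn [ 0.1  0.1 -0. ]
```

View pics/c4.png

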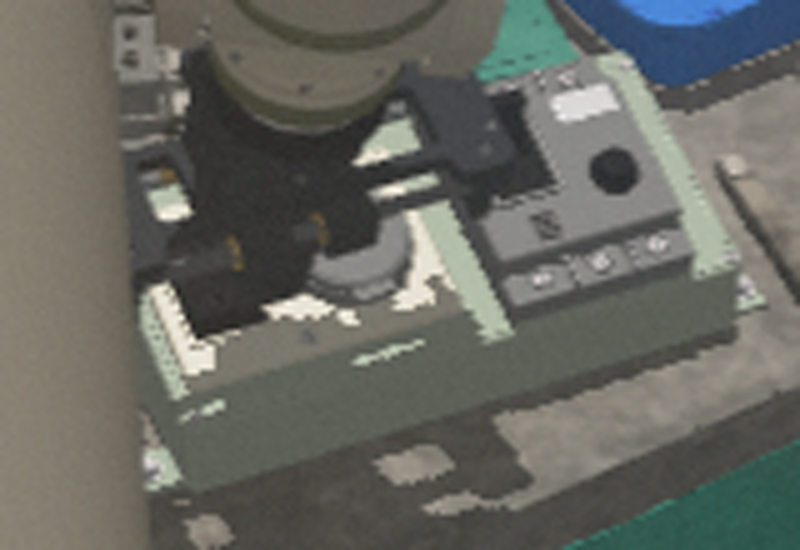

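The gripper is over the outlet, clear of the breaker, and the bottle is hidden behind the arm. Next: line up over the lower rocker half.

```bash
python3 -m inch '[[[0.5,0.7,-0.3],[0,0,0]],[[1,1.4,-0.6],[0,0,0]],[[1,1.4,-1.1],[0,0,0]],[[1.1,1.4,-1.3],[0,0,0]],[[1.1,1.4,-1.5],[0,0,0]],[[1.1,1.4,-1.5],[0,0,0]],[[1.1,1.4,-1.5],[0,0,0]],[[1.1,1.4,-1.5],[0,0,0]]]'; python3 - <<'E'
from cell import env
from h import *
todo(env,pt(107,-20,14))
E
```

```text
t: 3.4
eef_pos: [476.0, -46.7, 77.2]
eef_rot: [3.084, -0.17, 0.468]
force: [0.3, -0.2, 0.1]
opening: 0.6
grip_force: 0.0
t 3.4 pos [476.  -46.7  77.2] F [ 0.3 -0.2  0.1] open 0.6211564265720498
shift cm [ 0.22 -0.05 -0.62] turn [ 0.1  0.  -0. ]
```

```bash
python3 -m inch '[[[0.05,0,-0.1],[0,0,0]],[[0.08,0,-0.2],[0,0,0]],[[0.11,0,-0.3],[0,0,0]],[[0.14,0,-0.4],[0,0,0]],[[0.17,0,-0.5],[0,0,0]],[[0.2,0,-0.6],[0,0,0]],[[0.2,0,-0.6],[0,0,0]],[[0.2,0,-0.6],[0,0,0]]]'
```

```text
t: 4.4
eef_pos: [477.4, -46.6, 72.7]
eef_rot: [3.083, -0.169, 0.47]
force: [-15.2, -0.7, 27.8]
opening: 0.1
grip_force: 15.6
```

```bash
python3 - <<'E'
from cell import env
from h import *
todo(env,pt(-89.8,-13.4,50))
E
python3 -m inch '[[[-0.3,0,1],[0,0,0]],[[-0.9,0,3],[0,0,0]],[[-1.2,0,4],[0,0,0]],[[-2,-6,4],[0,0,0]],[[-2,-11,4],[0,0,0]],[[-2,-16,4],[0,0,0]],[[-2.3,-18,4],[0,0,0]],[[-2.3,-19,4],[0,0,0]]]'
python3 - <<'E'
from cell import env
from h import *
todo(env,pt(-89.8,-13.4,50))
import cv2
s=env.snapshot("scene"); a=s["image"][195:305,215:375,::-1]
t=env.snapshot("top"); b=t["image"][190:300,225:385,::-1]
cv2.imwrite("pics/c5.png",cv2.resize(np.vstack([a,b])[:,:],None,fx=2.7,fy=2.7,interpolation=2))
E
```

```text
t 4.4 pos [477.4 -46.6  72.7] F [-15.2  -0.7  27.8] open 0.13052206974409286
shift cm [ -2.53 -19.58   3.47] turn [ 0.1  0.1 -0.1]
t: 5.4
eef_pos: [454.5, -237.6, 110.8]
eef_rot: [3.084, -0.172, 0.467]
force: [0.4, -0.1, 0.0]
opening: 0.1
grip_force: 0.0
t 5.4 pos [ 454.5 -237.6  110.8] F [ 0.4 -0.1  0. ] open 0.10886384805431422
shift cm [-0.24 -0.47 -0.35] turn [0. 0. 0.]
```

View pics/c5.png

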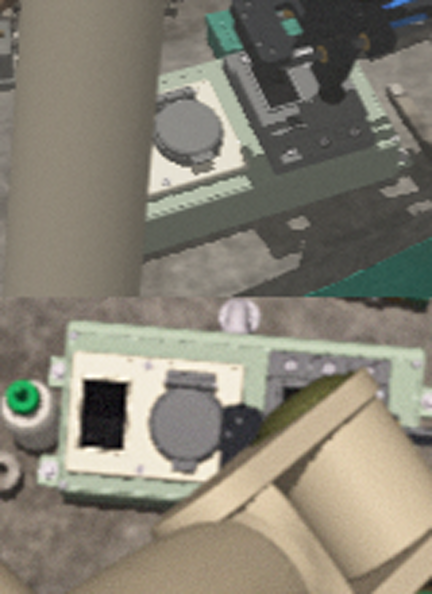

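In the top view the rocker shows at about (80–127, 380–450) of the crop, but its state can't be read. I'll compare it with the first picture, brightened.

```bash
python3 - <<'E'
from cell import env
from h import *
a=cv2.imread("pics/top0.png"); b=env.snapshot("top")["image"][:,:,::-1]
sl=np.s_[212:252,245:285]
o=np.hstack([cv2.resize(np.clip(x[sl].astype(float)*3,0,255).astype(np.uint8),None,fx=10,fy=10,interpolation=0) for x in(a,b)])
cv2.imwrite("pics/c6.png",o)
for x in(a,b): print(x[216:250,258:270].mean((1,2)).round().astype(int))
E
```

```text
[237 238 241 237 173  66  29  31  36  36  33  32  32  32  31  30  32  34
  35  36  38  38  36  35  33  36  43  30  11  59 159 211 227 234]
[232 233 235 230 167  62  17  16  22  22  21  20  20  19  20  19  20  19
  23  30  33  32  32  28  30  30  28  26  23  60 147 202 221 227]
```

View pics/c6.png

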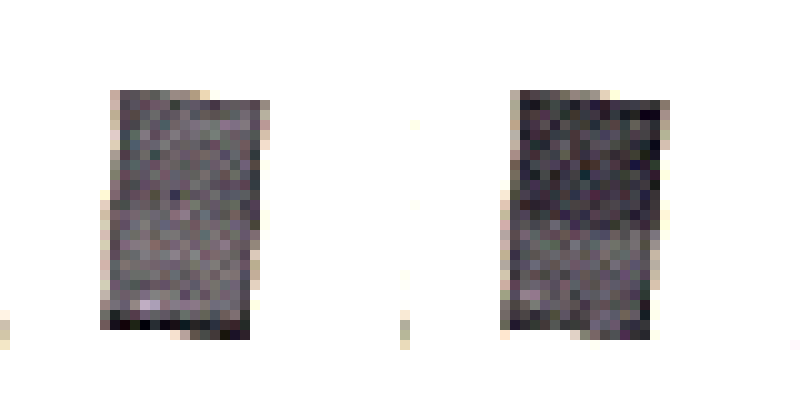

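The rocker has flipped: the upper half is now tilted and darker, and the front edge shadow is gone, so the socket is off. Next, the test button.

```bash
python3 -m inch '[[[-0.1,-0.3,-0.1],[0,0,0]],[[-0.2,-0.5,-0.3],[0,0,0]],[[-0.1,-0.5,-0.7],[0,0,0]],[[0,-0.5,-1.0],[0,0,0]],[[0.05,-0.5,-1.2],[0,0,0]],[[0.1,-0.5,-1.4],[0,0,0]],[[0.1,-0.5,-1.4],[0,0,0]],[[0.1,-0.5,-1.4],[0,0,0]]]'
python3 - <<'E'
from cell import env
from h import *
todo(env,pt(-89.8,-13.4,38))
E
```

```text
t: 6.55
eef_pos: [455.8, -241.6, 97.2]
eef_rot: [3.084, -0.17, 0.468]
force: [-0.5, 0.4, 1.0]
opening: 0.5
grip_force: 0.6
t 6.55 pos [ 455.8 -241.6   97.2] F [-0.5  0.4  1. ] open 0.5133501025129161
shift cm [-0.02 -0.12 -0.13] turn [ 0.1  0.  -0. ]
```

```bash
python3 -m inch '[[[0.02,0,-0.1],[0,0,0]],[[0.05,0,-0.2],[0,0,0]],[[0.08,0,-0.3],[0,0,0]],[[0.1,0,-0.4],[0,0,0]],[[0.13,0,-0.5],[0,0,0]],[[0.16,0,-0.58],[0,0,0]],[[0.16,0,-0.58],[0,0,0]],[[0.16,0,-0.58],[0,0,0]]]'
```

```text
t: 7.55
eef_pos: [457.4, -241.8, 91.8]
eef_rot: [3.083, -0.169, 0.468]
force: [-3.7, 1.0, 8.2]
opening: 0.6
grip_force: 4.7
```

```bash
python3 -m inch '[[[-0.3,0,1],[0,0,0]],[[-0.8,0,2.5],[0,0,0]],[[-2.8,0,2.2],[0,0,0]],[[-4,0,2],[0,0,0]],[[-4.5,0,2],[0,0,0]],[[-4.5,1,2],[0,0,0]],[[-4,3,2],[0,0,0]],[[-4,4.2,2],[0,0,0]]]'
python3 - <<'E'
from cell import env
from h import *
todo(env,pt(-46.5,-34,41))
s=env.snapshot("scene"); a=s["image"][195:285,275:375,::-1]
b=env.snapshot("top")["image"][190:280,300:400,::-1]
cv2.imwrite("pics/c7.png",cv2.resize(np.hstack([a,b]),None,fx=4,fy=4,interpolation=2))
E
```

```text
t: 8.55
eef_pos: [417.7, -198.4, 111.3]
eef_rot: [3.085, -0.168, 0.468]
force: [0.7, -0.3, -0.7]
opening: 0.4
grip_force: 0.0
t 8.55 pos [ 417.7 -198.4  111.3] F [ 0.7 -0.3 -0.7] open 0.3966992389076576
shift cm [ 2.23  0.09 -1.86] turn [ 0.1  0.  -0.1]
```

View pics/c7.png

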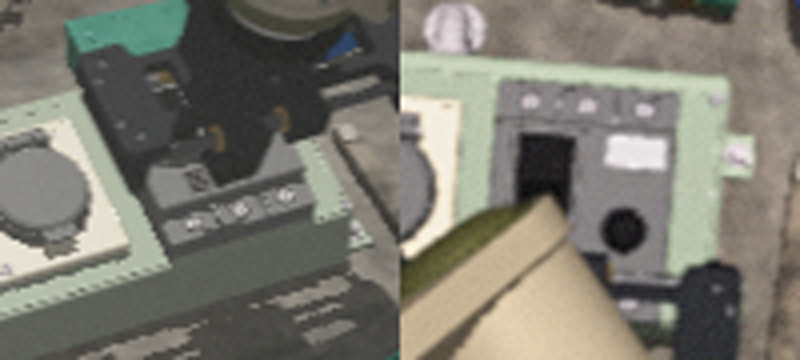

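In the top view the slot (517–573, 133–200) is now all dark in its upper part, so the lever has dropped. Next: down in front of the lever, then push it up the slope.

```bash
python3 -m inch '[[[1.1,0,-0.4],[0,0,0]],[[2.0,0,-0.9],[0,0,0]],[[2.2,0.1,-1.4],[0,0,0]],[[2.2,0.1,-1.9],[0,0,0]],[[2.7,0,-1.75],[0,0,0]],[[3.2,0,-1.6],[0,0,0]],[[3.6,-0.05,-1.45],[0,0,0]],[[3.6,-0.05,-1.45],[0,0,0]]]'
python3 - <<'E'
from cell import env
from h import *
todo(env,pt(-46.5,9,41))
E
```

```text
t: 9.65
eef_pos: [453.4, -200.1, 96.9]
eef_rot: [3.084, -0.169, 0.467]
force: [-3.5, 0.0, -0.2]
opening: 0.8
grip_force: 1.7
t 9.65 pos [ 453.4 -200.1   96.9] F [-3.5  0.  -0.2] open 0.7828141697972767
shift cm [ 2.74 -0.18  0.85] turn [ 0.1  0.  -0.1]
```

```bash
python3 -m inch '[[[0.35,-0.02,0.1],[0,0,0]],[[0.7,-0.05,0.2],[0,0,0]],[[1.05,-0.07,0.3],[0,0,0]],[[1.4,-0.1,0.42],[0,0,0]],[[1.75,-0.12,0.52],[0,0,0]],[[2.1,-0.15,0.62],[0,0,0]],[[2.1,-0.15,0.62],[0,0,0]],[[2.1,-0.15,0.62],[0,0,0]]]'
python3 - <<'E'
from cell import env
from h import *
todo(env,pt(-46.5,9,41))
E
```

```text
t: 10.65
eef_pos: [474.6, -201.6, 103.0]
eef_rot: [3.084, -0.17, 0.468]
force: [-0.2, -0.1, -0.6]
opening: 0.2
grip_force: 0.0
t 10.65 pos [ 474.6 -201.6  103. ] F [-0.2 -0.1 -0.6] open 0.23479334960264964
shift cm [ 0.62 -0.03  0.24] turn [ 0.1  0.  -0. ]
```

The force dropped to zero, so the lever seems to have snapped on. I'll back off, go above the rocker's upper half and check.

```bash
python3 -m inch '[[[-1,0.1,-0.3],[0,0,0]],[[-2,0.2,0.2],[0,0,0]],[[-2.5,0.2,2],[0,0,0]],[[-2.5,2,3],[0,0,0]],[[-1,7,3],[0,0,0]],[[1,12,3],[0,0,0]],[[2,14.5,2.5],[0,0,0]],[[2.8,15,2],[0,0,0]]]'
python3 - <<'E'
from cell import env
from h import *
todo(env,pt(107,18,30))
s=env.snapshot("scene"); a=s["image"][195:285,275:375,::-1]
b=env.snapshot("top")["image"][190:280,300:400,::-1]
cv2.imwrite("pics/c8.png",cv2.resize(np.hstack([a,b]),None,fx=4,fy=4,interpolation=2))
E
```

```text
t: 11.65
eef_pos: [502.2, -50.4, 123.2]
eef_rot: [3.085, -0.166, 0.468]
force: [-0.1, -0.4, 0.4]
opening: 0.4
grip_force: 0.0
t 11.65 pos [502.2 -50.4 123.2] F [-0.1 -0.4  0.4] open 0.39180553595789597
shift cm [ 0.73 -0.03 -2.57] turn [ 0.1  0.  -0.2]
```

View pics/c8.png

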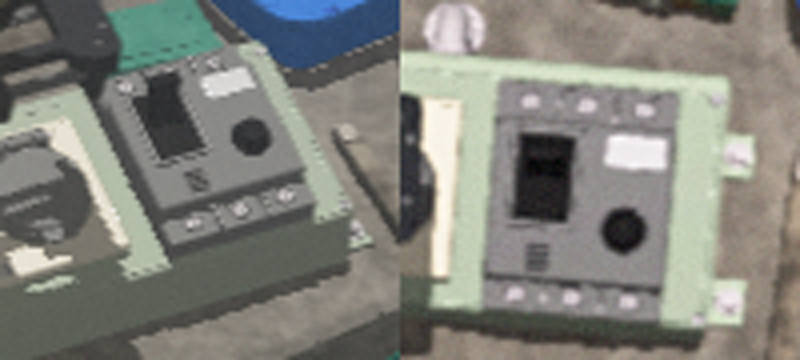

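Both views show the lever leaning to the back as at the start (top crop 525–565, 150–175), so it's on and has stayed on. Next, the upper half of the rocker.

```bash
python3 -m inch '[[[0.5,0,-1],[0,0,0]],[[0.5,0,-2],[0,0,0]],[[0.55,0,-2.6],[0,0,0]],[[0.6,0,-2.9],[0,0,0]],[[0.65,0,-3.1],[0,0,0]],[[0.65,0,-3.1],[0,0,0]],[[0.65,0,-3.1],[0,0,0]],[[0.65,0,-3.1],[0,0,0]]]'
python3 - <<'E'
from cell import env
from h import *
todo(env,pt(107,16,15.5))
E
```

```text
t: 12.75
eef_pos: [509.0, -51.6, 92.2]
eef_rot: [3.084, -0.169, 0.468]
force: [-0.3, 1.3, 0.1]
opening: 0.6
grip_force: 0.0
t 12.75 pos [509.  -51.6  92.2] F [-0.3  1.3  0.1] open 0.5968644760890405
shift cm [ 0.29  0.06 -0.91] turn [ 0.1  0.  -0. ]
```

```bash
python3 -m inch '[[[0.05,0.05,-0.2],[0,0,0]],[[0.1,0.05,-0.4],[0,0,0]],[[0.15,0.05,-0.55],[0,0,0]],[[0.2,0.05,-0.7],[0,0,0]],[[0.24,0.05,-0.8],[0,0,0]],[[0.28,0.05,-0.9],[0,0,0]],[[0.28,0.05,-0.9],[0,0,0]],[[0.28,0.05,-0.9],[0,0,0]]]'
```

```text
t: 13.75
eef_pos: [511.2, -51.0, 83.5]
eef_rot: [3.084, -0.169, 0.467]
force: [-6.5, -0.0, 10.0]
opening: 0.4
grip_force: 6.0
```

```bash
python3 -m inch '[[[0.02,0,-0.05],[0,0,0]],[[0.03,0,-0.1],[0,0,0]],[[0.03,0,-0.1],[0,0,0]],[[-0.3,0,1],[0,0,0]],[[-0.8,0,3],[0,0,0]],[[-1.5,-4,5],[0,0,0]],[[-2,-9,6],[0,0,0]],[[-2.5,-15,8],[0,0,0]]]'
python3 -m inch '[[[-2,-4,2],[0,0,0]],[[-4,-8,4],[0,0,0]],[[-6,-12,4],[0,0,0]],[[-6,-12,4],[0,0,0]],[[-6,-12,4],[0,0,0]],[[-6,-12,4],[0,0,0]],[[-6,-12,4],[0,0,0]],[[-6,-12,4],[0,0,0]]]'
python3 - <<'E'
from cell import env
from h import *
a=cv2.imread("pics/top0.png"); S=env.snapshot("top"); b=S["image"][:,:,::-1]
for x in(a,b): print(x[216:250,258:270].mean((1,2)).round().astype(int))
up=lambda x,k,r: cv2.resize(np.clip(x[r].astype(float)*k,0,255).astype(np.uint8),(400,300),interpolation=0)
r1=np.s_[212:252,240:293]; r2=np.s_[185:290,215:355]
cv2.imwrite("pics/c9.png",np.vstack([np.hstack([up(a,3,r1),up(b,3,r1)]),np.hstack([up(b,1,r2),up(b,1,np.s_[185:290,290:430])])]))
print(env.observe()["force"],env.observe()["t"])
E
```

```text
t: 14.75
eef_pos: [486.2, -201.1, 163.0]
eef_rot: [3.085, -0.168, 0.467]
force: [0.1, 0.0, 0.2]
opening: 0.5
grip_force: 0.0
t: 15.75
eef_pos: [427.1, -319.7, 202.7]
eef_rot: [3.084, -0.168, 0.468]
force: [0.3, -0.1, 0.4]
opening: 0.4
grip_force: 0.0
[237 238 241 237 173  66  29  31  36  36  33  32  32  32  31  30  32  34
  35  36  38  38  36  35  33  36  43  30  11  59 159 211 227 234]
[229 231 233 228 161  62  27  27  32  33  31  30  30  28  29  29  27  31
  32  31  34  34  35  31  30  33  39  29  11  55 148 200 217 226]
[-0.25226265 -0.76441227 -0.07609905] 15.8
```

View pics/c9.png

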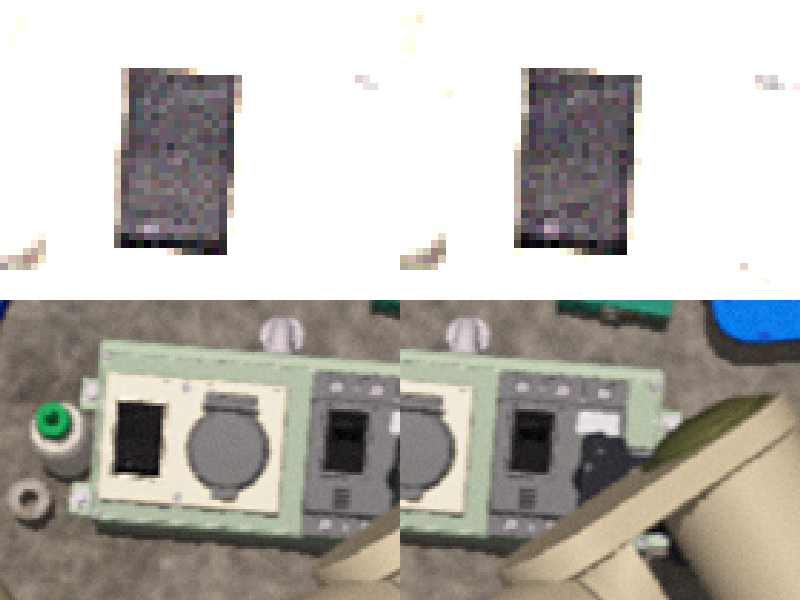

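The rocker looks the same as at the start (on), the lever is on, and the bottle and collet haven't moved. The robot is clear of everything.

```bash
python3 -c "
from cell import env
print(env.finish_job())"
```

```text
the job is handed in; nothing more can be done
None
```

I did the trip test in the order asked and handed it in: socket off, breaker tripped by the test button, lever pushed back until it stayed on, then socket on, taking 15.8 s; pictures confirmed both switch changes and showed the bottle and collet unmoved (I did not re-check the lathe tool and pliers).

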